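# Tip the nozzles into the soak tub and open the sanitiser

## Robot

A 6-joint arm with a two-finger parallel gripper is mounted at the origin on a cart in front of the work surface, level with it; the furniture and walls round the work are solid. World frame = base frame: x ahead of the robot, y to its left, z up, the work surface at z = 0. Lengths are in m, angles in degrees, forces in N, time in s.
With the tool pointing down it reaches from about 0.375 to 0.9 m from the base axis. Payload 3.1 kg.
Tool frame: the origin (TCP) lies between the finger pads; the fingertips stand 22 mm ahead of it and the grasp point (between the pads) lies 3 mm ahead of it; y points along the fingers, x is the direction in which the jaws open and shut, and the axes are right-handed (so a half turn about y gives the same grasp; the last joint's range is limited). The gripper opens to 87 mm and grips with 3 to 60 N. Pads are 19 mm wide; open, the fingers measure 117 mm over their backs; the gripper's body (75 mm by 190 mm) begins 51 mm behind the grasp point.
Start: joints at [-10.227, 30.224, 82.088, -0, 67.689, -10.227], TCP at [0.625, 0, 0.224] pointing down, gripper open.
Joint ranges: [-176.69, 176.69], [-43.24, 126.21], [12.49, 139.97], [-82, 262], [0, 151.66], [-163.58, 163.58]. Speed limits (degrees/s): [159.86, 159.86, 180, 180, 180, 180].

## Interface

Orientations are given as a 3x3 rotation matrix whose columns are the frame's x, y, z axes.
In Python, from rig import bot, imaging, workorder gives the robot as it stands. The module is installed in compiled form; this text tells all that it offers.
- The arm moves only by the tool drive_tool, never from a script. Its argument "commands" is a list of rows, each an object of numbers: "dx", "dy", "dz": the shift along the tool's x, y, z normalised to -1 to 1, where 1 is 4 cm; "wx", "wy", "wz": the turn, a rotation vector about the tool's x, y, z normalised to -1 to 1, where 1 is pi/2 rad; "grip": the finger opening in mm, from 0 to 87. In form: [{"dx": .., "dy": .., "dz": .., "wx": .., "wy": .., "wz": .., "grip": ..}, ...]. A call has 1 to 8 rows; each row shifts and turns the commanded pose from where the row before left it, along the tool's axes as they then stand; what a row does not reach is not made up. A row lasts 1/8 s, in which the tool goes at most 62.5 mm and 10.7 degrees, less where a joint would pass 70% of its speed; a pose out of reach is approached as far as the arm can. A call with a number of a shift or a turn outside -1 to 1 is refused whole. A call with a gripper value outside its range is refused whole. The fingers move at their own pace and stop on an object; the grip force is fixed at half the most. Time passes only in rows, so rows that do not move let the fingers close. It gives the time, the measured TCP pose, the force and the opening at its end, in the units of the state.
- bot.read_state(): the state, without advancing time (a new reading comes with each control period).
- imaging.capture(name): name is "scene" or "side" or "wrist"; returns (picture, depth): 400x640x3 uint8, red, green, blue; 400x640 float32, m along the optical axis (not along the pixel's ray), 0 where there is no reading.
- imaging.get_calibration(name): a dict with "mtx" (3x3 intrinsics, pixels), "world_to_cam" (4x4, takes a point from world to camera coordinates). Camera axes: x right, y down, z forward; pixel columns grow to the right and rows downward; lengths in m; the calibration is good to about 2 mm. A picture is of the moment at which its call begins: read the wrist's pose just before it. get_calibration takes no time and is no camera call; for the wrist camera it gives the pose at the moment of the call.
- workorder.hand_in(): hands the job in, once; it reports no verdict.
The state is a dict: "time_s": time; "joint_positions": joint angles; "qvel": joint speeds; "tau": joint torques, N m; "position": TCP position; "tcp_rot": TCP orientation; "force": force on the tool from outside, world axes, zero at the start; "moment": the same for the moment, N m; "opening": opening from 0.0 (shut) to 1.0 (fully open).
Only numpy, scipy, OpenCV 4.12 (cv2) and the standard library are available. Lean on these libraries where they do the work, as an engineer would, in place of code of your own. Each camera call takes 0.05 s, during which the arm holds its last target. There are 200 camera calls.

## Task

Set up the nozzle soak: lift the bench scoop by its handle, tip its three piping nozzles over the low open tub so that all of them slide in, and set the empty scoop back down flat on the worktop, clear of the tub. Then open the sanitiser bottle: push its safety cap down, twist it anticlockwise while it is pushed down, and lift it off, leaving the bottle standing. Finish while still holding the cap, a few centimetres clear of the bottle's mouth and straight above it, so that I can see it is open; do not put the cap down or let it go, and leave the other things on the worktop alone.

Things in the scene. Friction and masses are not known exactly. Their poses are not given: they have to be found in the camera images.
- scoop_grip (a point): where to hold the steel bench scoop: a point in its black handle, a bar along x 22 mm wide, 18 mm high, free for 50 mm behind and 25 mm ahead of this point; 32 mm above the scoop's underside. x points from handle to mouth, z up. The pan's end wall is 40 mm ahead, the mouth 160 mm. Scoop 0.18 kg; it starts flat on the worktop, right or left of the tub.
- scoop_mouth (a point): middle of the open front edge of the scoop's pan, on the floor surface, 3 mm above the underside; axes as scoop_grip. The pan is 120 mm long, 84 mm wide, with 26 mm walls on the sides and the handle end. Its polished floor is slippery: nozzles slide when it is tipped by about 15 degrees and leave quickly at 30 to 40.
- nozzle_0_mid (a point): a steel piping nozzle, a blunt cone 25 mm across its foot and 40 mm tall; this point is at its centre, 20 mm up; z runs from the wide foot to the narrow end. Loose, 12 g; starts standing on its foot in the scoop's pan.
- nozzle_1_mid (a point): a steel piping nozzle, a blunt cone 25 mm across its foot and 40 mm tall; this point is at its centre, 20 mm up; z runs from the wide foot to the narrow end. Loose, 12 g; starts standing on its foot in the scoop's pan.
- nozzle_2_mid (a point): a steel piping nozzle, a blunt cone 25 mm across its foot and 40 mm tall; this point is at its centre, 20 mm up; z runs from the wide foot to the narrow end. Loose, 12 g; starts standing on its foot in the scoop's pan.
- soak_tub: the low, open, oblong white tub, 124 mm (x) by 194 mm (y) outside at the rim, 58 mm high; about 90 by 140 mm inside at the floor, which is 7 mm up, widening upward. Origin under its centre, z up. Loose, 0.12 kg, standing on the worktop between the scoop and the bottle.
- bottle_rim (a point): centre of the mouth of the white sanitiser bottle, at the rim of its neck, 174 mm above its underside; z up. The round bottle is 80 mm across up to 118 mm high; then the shoulder narrows to the neck, 28 mm across with three small lugs. Full, about 0.75 kg, loose, standing on the worktop on the side of the tub opposite the scoop.
- cap_mid (a point): centre of the ribbed round safety cap: 48 mm across, 28 mm high, 42 g; z up its axis. Closed, it is 6 mm below bottle_rim, 168 mm above the worktop, 8 mm between skirt and shoulder, which slopes away outward. About 9 N straight down frees it from the hooks on the neck; held down it turns easily anticlockwise; at 45 to 80 degrees (best 60; then a stop) it lifts off.
- cap_liner (a joint): squeeze of the springy liner in the cap, in m: 0 closed (5 N), over 0.0025 when the cap is pressed down enough to turn, 0.004 at the end of the travel (10 N), -0.001 with the cap off. As much as this value the cap has gone down on the neck. If the cap is not pressed down, it does not turn on the neck: the bottle turns with it.
- orange: an orange, about 80 mm across; origin under its centre; a bystander, to be left alone
- mister: a small mist sprayer bottle, 48 mm across and 147 mm tall; origin under its centre; a bystander, to be left alone
- cutter: a round steel pastry cutter, 72 mm across and 43 mm high; origin under its centre; a bystander, to be left alone
Mind the look-alikes: they are no part of the job. What is meant by the part that bears cap_mid is not blue, and is the smaller of those in its own colour.

How it is judged (in metres and radians):
On the way, in this order (a step that is already met when the one before it is completed fails the run):
1. the scoop, held up, is tipped with its mouth over the tub (angle between scoop_grip's own z axis and vertical above 0.15 rad and horizontal distance between scoop_mouth and soak_tub below 0.11 m and contact force between the fingers and scoop above 0.5 N).
2. all three nozzles are in the tub (x of nozzle_0_mid in the frame of soak_tub between -0.056 and 0.056 m and y of nozzle_0_mid in the frame of soak_tub between -0.09 and 0.09 m and z of nozzle_0_mid in the frame of soak_tub between 0.005 and 0.055 m and x of nozzle_1_mid in the frame of soak_tub between -0.056 and 0.056 m and y of nozzle_1_mid in the frame of soak_tub between -0.09 and 0.09 m and z of nozzle_1_mid in the frame of soak_tub between 0.005 and 0.055 m and x of nozzle_2_mid in the frame of soak_tub between -0.056 and 0.056 m and y of nozzle_2_mid in the frame of soak_tub between -0.09 and 0.09 m and z of nozzle_2_mid in the frame of soak_tub between 0.005 and 0.055 m), for 0.2 s.
3. the scoop is back flat on the worktop, clear of the tub and let go (height (world z) of scoop_grip below 0.042 m and angle between scoop_grip's own z axis and vertical below 0.1 rad and contact force between scoop and soak_tub below 0.05 N and contact force between the fingers and scoop below 0.05 N), for 0.2 s.
4. the cap is pushed down on the bottle, clear of its hooks (value of joint cap_liner above 0.0022 m and horizontal distance between cap_mid and bottle_rim below 0.01 m).
At the end, for the whole second after the job is handed in: The gripper still holds the cap, clear of the bottle, its centre 30 to 160 mm above the neck's rim and within 40 mm of its axis; the bottle stands upright; all three nozzles lie in the tub; the scoop lies flat on the worktop, untouched and clear of the tub; all at rest (all of step 2 and height (world z) of scoop_grip below 0.042 m and angle between each of scoop_grip, bottle_rim's own z axis and vertical below 0.1 rad and contact force between scoop and soak_tub below 0.05 N and height (world z) of bottle_rim below 0.18 m and z of cap_mid in the frame of bottle_rim between 0.03 and 0.16 m and horizontal distance between cap_mid and bottle_rim below 0.04 m and contact force between the fingers and cap above 1 N and contact force between cap and bottle below 0.05 N and contact force between the arm and scoop below 0.05 N and linear speed of each of bottle, scoop below 0.02 m/s and linear speed of cap below 0.03 m/s); the arm keeps its last pose, push and grip.
It fails at once if an orange is moved more than 30 mm (distance of orange from where it was at the start of the episode above 0.03 m).
It fails at once if a small mist sprayer bottle is moved more than 30 mm (distance of mister from where it was at the start of the episode above 0.03 m).
It fails at once if a round steel pastry cutter is moved more than 30 mm (distance of cutter from where it was at the start of the episode above 0.03 m).
It fails at once if the bottle is knocked over (angle between bottle_rim's own z axis and vertical above 0.5 rad).
It also fails if it takes over 64 s, if anything falls off the work surface, if the arm or the gripper's body presses on something with over 40 N, if the wrist force passes 120 N, or if a joint passes its speed limit or range.

## Working session

There is one attempt and no reset: what is moved stays moved. The work goes in short steps, Python scripts to look and compute and a tool call to move; the robot and the scene stay as the last step left them, time stands still between calls to the robot, and variables do not carry over. Pictures are saved under pics/ and viewed, on a budget of 10 in all, crops included, one or two more only if the job needs it, and the job is handed in when it is done.

Besides the shell and the picture viewer there is one more tool, called after "Request:" as a command line: name --argument value ..., lists and objects as JSON in quotes. drive_tool: Moves the arm, as the interface text tells. Its arguments: {"type":"object","properties":{"commands":{"type":"array"}},"required":["commands"]}

```bash
mkdir -p pics
cat > h.py <<'E'
import numpy as np, cv2
from rig import bot, imaging, workorder
np.set_printoptions(precision=4,suppress=True)
def cap(n):
    c=imaging.get_calibration(n); p,d=imaging.capture(n)
    return p,d,np.array(c["mtx"]),np.array(c["world_to_cam"])
def save(n,p): cv2.imwrite(f"pics/{n}.png",cv2.cvtColor(p,cv2.COLOR_RGB2BGR))
def cloud(d,K,T):
    v,u=np.mgrid[:d.shape[0],:d.shape[1]]
    X=np.stack([(u-K[0,2])/K[0,0]*d,(v-K[1,2])/K[1,1]*d,d],-1)
    return (X-T[:3,3])@T[:3,:3]
def ray(u,v,z,K,T):
    r=T[:3,:3].T@np.linalg.solve(K,[u,v,1]); o=-T[:3,:3].T@T[:3,3]
    return o+r*(z-o[2])/r[2]
E
python3 - <<'E'
from h import *
for n in("scene","side"):
    p,d,K,T=cap(n); save(n+"0",p); np.savez(f"{n}0.npz",p=p,d=d,K=K,T=T)
    print(n,-T[:3,:3].T@T[:3,3],T[:3,:3][2],K[0,0])
s=bot.read_state(); print(s)
E
```

```text
scene [-0.2035  0.5597  0.9756] [ 0.6288 -0.402  -0.6656] 440.11666727773076
side [ 0.549  -0.8407  0.5558] [ 0.0342  0.9025 -0.4293] 383.5017941066409
{'time_s': 0.1, 'joint_positions': array([-10.2279,  30.2754,  82.1488,  -0.0014,  67.6883, -10.2266]), 'qvel': array([ 0.0215, -0.0662, -0.2454, -0.0355,  0.029 , -0.0488]), 'tau': array([ -0.0003, -44.0987, -17.7151,   0.0635,   0.0534,  -0.    ]), 'position': array([0.6243, 0.0001, 0.2231]), 'tcp_rot': array([[ 1.    , -0.0019,  0.    ],
       [-0.    ,  0.0003,  1.    ],
       [-0.0019, -1.    ,  0.0003]]), 'force': array([0.2463, 0.5956, 0.1199]), 'moment': array([-0.015 ,  0.0034,  0.002 ]), 'opening': 0.9977712932892558}
```

View pictures.

View pics/scene0.png

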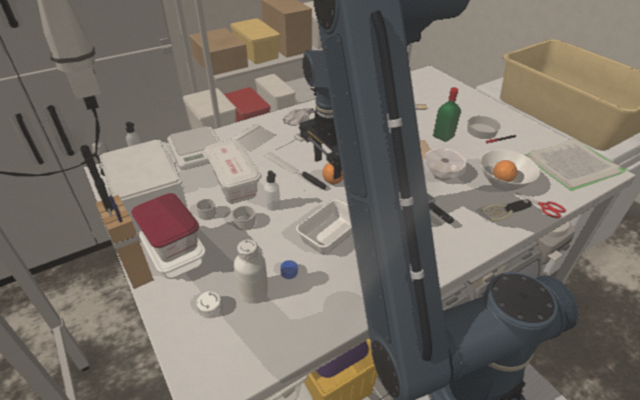

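View pics/side0.png

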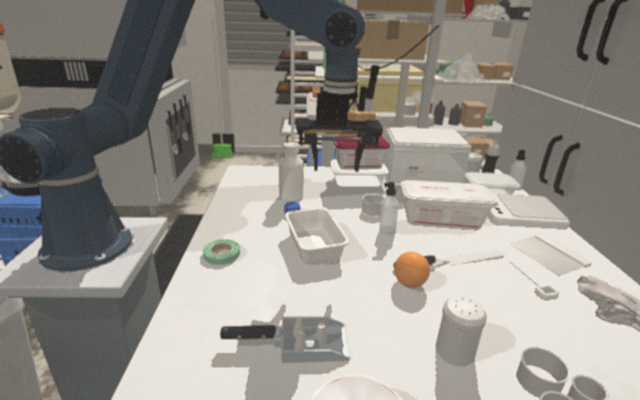

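The scene view shows the tub at about (328,227), the bottle with its cap at (248,247), a loose white lid at (208,302) and a blue cap at (289,269). The side view shows the scoop handle at (250,332), its mouth at (347,340), and the nozzles near (293..325,330). It also shows the orange at (411,268), the mister at (389,208) and a green ring at (222,252).

Run:
```python
from h import *
S=np.load("side0.npz");C=np.load("scene0.npz")
Ps=cloud(S["d"],S["K"],S["T"]);Pc=cloud(C["d"],C["K"],C["T"])
hs=cv2.cvtColor(S["p"],cv2.COLOR_RGB2HSV);
# handle: dark
m=np.zeros((400,640),bool);m[318:350,215:282]=1
m&=hs[...,2]<60
q=Ps[m];q=q[(q[:,2]>.0)&(q[:,2]<.08)]
print("handle",len(q),q.mean(0),np.percentile(q,[2,98],axis=0)); 
qq=q[q[:,2]>np.percentile(q[:,2],60)]
r=cv2.minAreaRect((q[:,:2]*1000).astype(np.float32));print(r)
l=cv2.fitLine((qq[:,:2]).astype(np.float32),cv2.DIST_HUBER,0,.01,.01).ravel();print("line",l, np.percentile((qq[:,:2]-l[2:])@l[:2],[0,1,99,100]))
# pan region 
m=np.zeros((400,640),bool);m[305:365,275:352]=1
q=Ps[m];q=q[(q[:,2]>.012)&(q[:,2]<.07)];print("pan",len(q),np.percentile(q,[1,99],axis=0))
# tub in both views
for n,P,b in(("side",Ps,(205,270,280,352)),("scene",Pc,(195,255,290,358))):
    q=P[b[0]:b[1],b[2]:b[3]].reshape(-1,3);q=q[(q[:,2]>.05)&(q[:,2]<.066)]
    print("tub",n,len(q),np.percentile(q,[1,99],axis=0),cv2.minAreaRect((q[:,:2]*1000).astype(np.float32)))
# bottle
for n,P,b in(("side",Ps,(135,205,272,310)),("scene",Pc,(230,310,228,275))):
    q=P[b[0]:b[1],b[2]:b[3]].reshape(-1,3);
    for lo,hi in((.03,.11),(.14,.175),(.175,.195)):
        k=q[(q[:,2]>lo)&(q[:,2]<hi)&(q[:,1]>.1)&(q[:,1]<.5)]
        if len(k):print("bottle",n,lo,len(k),np.percentile(k,[2,50,98],axis=0).tolist())
for n,P,l in(("side",Ps,dict(orange=(411,268),mister=(389,210),ring=(222,245),blue=(292,207))),("scene",Pc,dict(captop=(248,245),lid=(208,300),blue=(289,267),mister=(271,193),cutter=(205,208),cut2=(243,217)))):
    for k,(u,v) in l.items(): print(n,k,P[v,u])
```

```text
handle 369 [ 0.459 -0.327  0.038] [[ 0.4102 -0.3338  0.0306]
 [ 0.4977 -0.3169  0.042 ]]
((453.52044677734375, -324.8142395019531), (92.14391326904297, 17.28349494934082), 2.145203113555908)
line [ 0.9986  0.053   0.464  -0.3233] [-0.0566 -0.0524  0.0338  0.0354]
pan 1412 [[ 0.5017 -0.361   0.0122]
 [ 0.6156 -0.2752  0.0431]]
tub side 510 [[ 0.5034 -0.0908  0.0504]
 [ 0.6562  0.1129  0.0593]] ((579.9195556640625, 12.427040100097656), (124.12612915039062, 195.07305908203125), 15.235398292541504)
tub scene 366 [[ 0.5017 -0.0692  0.0505]
 [ 0.6582  0.119   0.0622]] ((581.0436401367188, 17.231971740722656), (126.78709411621094, 195.21278381347656), 15.448485374450684)
bottle side 0.03 579 [[0.47065341318086606, 0.2656753211763983, 0.03133911162452894], [0.5097278420908471, 0.2736849475400305, 0.07057104220195688], [0.5472808912279927, 0.30411484055532506, 0.10873154490730393]]
bottle side 0.14 148 [[0.4839487175643906, 0.28193679160336516, 0.1413282891976647], [0.5091061519632931, 0.2907915717494689, 0.160177963702277], [0.530701407786301, 0.30594927579366626, 0.17423213597224066]]
bottl
[... 493 characters left out ...]
14081847], [0.4899471482372995, 0.3172583757640082, 0.1597397579982352], [0.5083133750818758, 0.3342001336539245, 0.1746327684126768]]
bottle scene 0.175 258 [[0.48383960844521207, 0.28926925124825786, 0.1770025646201222], [0.5037170077124393, 0.3121067168855781, 0.182717564218407], [0.5273019716928141, 0.3332401942511738, 0.18597424867076165]]
side orange [ 0.7826 -0.1692  0.0633]
side mister [0.7829 0.0792 0.0734]
side ring [ 0.3433 -0.0071  0.0125]
side blue [0.5159 0.1732 0.0305]
scene captop [0.5073 0.3064 0.1846]
scene lid [0.5188 0.4294 0.0368]
scene blue [0.5109 0.1957 0.0297]
scene mister [0.7657 0.1155 0.0802]
scene cutter [0.8913 0.2976 0.0057]
scene cut2 [ 0.7941  0.2077 -0.0009]
```

Run:
```python
import cv2,numpy as np
a=cv2.imread("pics/scene0.png")[205:320,170:370];b=cv2.imread("pics/side0.png")[300:370,210:360];
a=cv2.resize(a,None,fx=3.5,fy=3.5);b=cv2.resize(b[:, :],(420,196))
o=np.zeros((600,700,3),np.uint8);o[:a.shape[0],:700]=a[:402];o[402:598,:420]=b;cv2.imwrite("pics/crop0.png",o)
```

```text
(no output)
```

View pics/crop0.png

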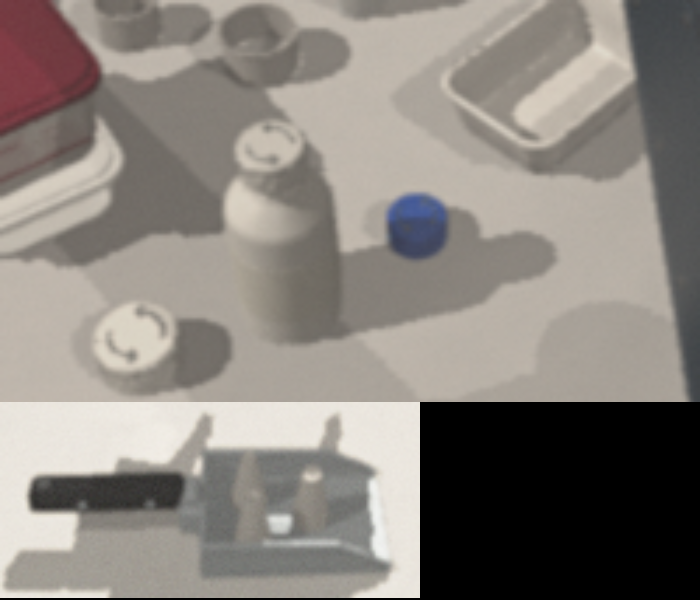

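The bottle carries a small white cap with twist arrows (top at z=0.184). The loose white lid is larger, so it is the look-alike. The scoop lies along +x at about 3°, with its grip point near (0.459,-0.324). The tub is at (0.581,0.015), yaw 15°. I'll approach the handle.

Request:
drive_tool --commands '[{"dx":-0.52,"dz":-1,"grip":87},{"dx":-0.52,"dz":-1,"grip":87},{"dx":-0.52,"dz":-1,"grip":87},{"dx":-0.52,"dz":-1,"grip":87},{"dx":-0.52,"dz":-1,"grip":87},{"dx":-0.52,"dz":-1,"grip":87},{"dx":-0.52,"dz":-1,"grip":87},{"dx":-0.52,"dz":-1,"grip":87}]'

```text
schema error: expected keys dx, dy, dz, wx, wy, wz, grip
```

Request:
drive_tool --commands '[{"wy":0.116,"dy":0.2,"grip":87},{"wy":0.116,"dy":0.2,"grip":87},{"wy":0.116,"dy":0.2,"grip":87},{"wy":0.116,"dy":0.2,"grip":87},{"wy":0.116,"dy":0.2,"grip":87},{"wy":0.116,"dy":0.2,"grip":87},{"wy":0.116,"dy":0.2,"grip":87},{"wy":0.116,"dy":0.2,"grip":87}]'

```text
schema error: expected keys dx, dy, dz, wx, wy, wz, grip
```

Run:
```python
from h import *
s=bot.read_state();print(s["time_s"],s["position"],s["tcp_rot"],s["force"])
p,d,K,T=cap("wrist");save("w1",p);np.savez("w1.npz",p=p,d=d,K=K,T=T)
print(-T[:3,:3].T@T[:3,3],T[:3,:3])
P=cloud(d,K,T);hs=cv2.cvtColor(p,cv2.COLOR_RGB2HSV)
m=(hs[...,2]<60)&(P[...,2]>.025)&(P[...,2]<.06)&(abs(P[...,1]+.324)<.03)
q=P[m];print(len(q))
if len(q): print(np.percentile(q,[1,50,99],axis=0),cv2.minAreaRect((q[:,:2]*1000).astype(np.float32)))
p,d,K,T=cap("scene");save("s1",p);np.savez("s1.npz",p=p,d=d,K=K,T=T)
P=cloud(d,K,T);hs=cv2.cvtColor(p,cv2.COLOR_RGB2HSV)
q=P[(P[...,2]>.05)&(P[...,2]<.064)&(abs(P[...,0]-.58)<.12)&(abs(P[...,1]-.015)<.13)]
print("tub",len(q),np.percentile(q,[1,50,99],axis=0),cv2.minAreaRect((q[:,:2]*1000).astype(np.float32)))
```

```text
0.1 [0.6243 0.0001 0.2231] [[ 1.     -0.0019  0.    ]
 [-0.      0.0003  1.    ]
 [-0.0019 -1.      0.0003]] [0.2463 0.5956 0.1199]
[0.6259 0.0667 0.3836] [[ 1.      0.0006 -0.0021]
 [ 0.0011 -0.9692  0.2462]
 [-0.0019 -0.2463 -0.9692]]
0
tub 365 [[ 0.5014 -0.0694  0.0504]
 [ 0.6156  0.0437  0.0576]
 [ 0.6573  0.1183  0.0627]] ((580.705810546875, 16.377593994140625), (126.40449523925781, 196.87640380859375), 15.78626823425293)
```

All keys are required in every row, so I'm resending the moves in full.

Request:
drive_tool --commands '[{"dx":-0.52,"dy":0,"dz":-1,"wx":0,"wy":0,"wz":0,"grip":87},{"dx":-0.52,"dy":0,"dz":-1,"wx":0,"wy":0,"wz":0,"grip":87},{"dx":-0.52,"dy":0,"dz":-1,"wx":0,"wy":0,"wz":0,"grip":87},{"dx":-0.52,"dy":0,"dz":-1,"wx":0,"wy":0,"wz":0,"grip":87},{"dx":-0.52,"dy":0,"dz":-1,"wx":0,"wy":0,"wz":0,"grip":87},{"dx":-0.52,"dy":0,"dz":-1,"wx":0,"wy":0,"wz":0,"grip":87},{"dx":-0.52,"dy":0,"dz":-1,"wx":0,"wy":0,"wz":0,"grip":87},{"dx":-0.52,"dy":0,"dz":-1,"wx":0,"wy":0,"wz":0,"grip":87}]'

```text
time_s: 1.2
position: [0.4577, -0.3211, 0.2239]
tcp_rot: [[1.0, 0.0, 0.0], [-0.0, 0.0, 1.0], [0.0, -1.0, 0.0]]
force: [0.9, -0.3, -0.7]
opening: 1.0
```

Request:
drive_tool --commands '[{"dx":0,"dy":0.2,"dz":0,"wx":0,"wy":0.116,"wz":0,"grip":87},{"dx":0,"dy":0.2,"dz":0,"wx":0,"wy":0.116,"wz":0,"grip":87},{"dx":0,"dy":0.2,"dz":0,"wx":0,"wy":0.116,"wz":0,"grip":87},{"dx":0,"dy":0.2,"dz":0,"wx":0,"wy":0.116,"wz":0,"grip":87},{"dx":0,"dy":0.2,"dz":0,"wx":0,"wy":0.116,"wz":0,"grip":87},{"dx":0,"dy":0.2,"dz":0,"wx":0,"wy":0.116,"wz":0,"grip":87},{"dx":0,"dy":0.2,"dz":0,"wx":0,"wy":0.116,"wz":0,"grip":87},{"dx":0,"dy":0.2,"dz":0,"wx":0,"wy":0.116,"wz":0,"grip":87}]'

```text
time_s: 2.2
position: [0.4585, -0.3199, 0.1596]
tcp_rot: [[0.107, -0.0, 0.994], [-0.994, 0.0, 0.107], [-0.0, -1.0, -0.0]]
force: [-0.9, 0.2, -0.3]
opening: 1.003
```

Run:
```python
from h import *
s=bot.read_state();print(s["time_s"],s["position"],s["tcp_rot"],s["force"])
p,d,K,T=cap("wrist");save("w2",p);np.savez("w2.npz",p=p,d=d,K=K,T=T)
print(-T[:3,:3].T@T[:3,3],T[:3,:3][2])
P=cloud(d,K,T);hs=cv2.cvtColor(p,cv2.COLOR_RGB2HSV)
m=(hs[...,2]<60)&(P[...,2]>.025)&(P[...,2]<.06)&(abs(P[...,1]+.324)<.03)
q=P[m];print(len(q))
if len(q): print(np.percentile(q,[1,50,99],axis=0),cv2.minAreaRect((q[:,:2]*1000).astype(np.float32)))
```

```text
2.2 [ 0.4585 -0.3199  0.1596] [[ 0.1069 -0.0002  0.9943]
 [-0.9943  0.0002  0.1069]
 [-0.0002 -1.     -0.0002]] [-0.8527  0.2468 -0.2769]
[ 0.5263 -0.3132  0.32  ] [-0.2453 -0.0264 -0.9691]
2099
[[ 0.4084 -0.3322  0.0356]
 [ 0.4589 -0.3209  0.0401]
 [ 0.5017 -0.3102  0.0421]] ((454.78680419921875, -321.2638854980469), (95.90637969970703, 21.192649841308594), 2.209191083908081)
```

View pics/w2.png

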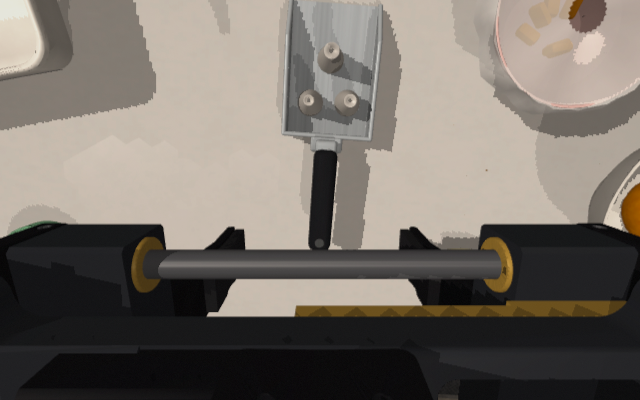

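The wrist view shows the handle running from (319,245) to (326,150) between the fingers. The three nozzles stand in the pan at (331,55), (310,102) and (348,102), and the tub corner is at upper left. I'll descend and grip.

Request:
drive_tool --commands '[{"dx":0.04,"dy":0.7,"dz":0,"wx":0,"wy":0.04,"wz":0,"grip":87},{"dx":0,"dy":0.8,"dz":0,"wx":0,"wy":0,"wz":0,"grip":87},{"dx":0,"dy":0.8,"dz":0,"wx":0,"wy":0,"wz":0,"grip":87},{"dx":0,"dy":0.6,"dz":0,"wx":0,"wy":0,"wz":0,"grip":60},{"dx":0,"dy":0.22,"dz":0,"wx":0,"wy":0,"wz":0,"grip":40},{"dx":0,"dy":0,"dz":0,"wx":0,"wy":0,"wz":0,"grip":0},{"dx":0,"dy":0,"dz":0,"wx":0,"wy":0,"wz":0,"grip":0},{"dx":0,"dy":0,"dz":0,"wx":0,"wy":0,"wz":0,"grip":0}]'

```text
time_s: 3.25
position: [0.4593, -0.3221, 0.0362]
tcp_rot: [[0.051, 0.001, 0.999], [-0.999, -0.001, 0.051], [0.002, -1.0, 0.001]]
force: [-0.1, -0.8, -0.5]
opening: 0.517
```

Request:
drive_tool --commands '[{"dx":0,"dy":0,"dz":0,"wx":0,"wy":0,"wz":0,"grip":0},{"dx":0,"dy":0,"dz":0,"wx":0,"wy":0,"wz":0,"grip":0}]'

```text
time_s: 3.5
position: [0.4589, -0.3217, 0.0355]
tcp_rot: [[0.05, 0.0, 0.999], [-0.999, -0.0, 0.05], [0.0, -1.0, 0.0]]
force: [-0.5, -0.6, -0.3]
opening: 0.289
```

Request:
drive_tool --commands '[{"dx":0,"dy":0,"dz":0,"wx":0,"wy":0,"wz":0,"grip":0},{"dx":0,"dy":0,"dz":0,"wx":0,"wy":0,"wz":0,"grip":0},{"dx":0,"dy":0,"dz":0,"wx":0,"wy":0,"wz":0,"grip":0},{"dx":0,"dy":-0.1,"dz":0,"wx":0,"wy":0,"wz":0,"grip":0},{"dx":0,"dy":-0.2,"dz":0,"wx":0,"wy":0,"wz":0,"grip":0},{"dx":0,"dy":-0.3,"dz":0,"wx":0,"wy":0,"wz":0,"grip":0},{"dx":0,"dy":-0.3,"dz":0,"wx":0,"wy":0,"wz":0,"grip":0},{"dx":0,"dy":-0.2,"dz":0,"wx":0,"wy":0,"wz":0,"grip":0}]'

```text
time_s: 4.5
position: [0.4591, -0.3218, 0.0804]
tcp_rot: [[0.05, 0.001, 0.999], [-0.999, -0.001, 0.05], [0.001, -1.0, 0.001]]
force: [0.0, -0.5, -1.7]
opening: 0.244
```

Run:
```python
from h import *
s=bot.read_state();print(s["time_s"],s["position"],s["force"],s["moment"],s["opening"])
p,d,K,T=cap("side")
P=cloud(d,K,T)
# scoop heights along x (bottom/top in slices)
b=P[200:380,200:400].reshape(-1,3)
for x in np.arange(.42,.64,.03):
    q=b[(abs(b[:,0]-x)<.008)&(abs(b[:,1]+.32)<.055)&(b[:,2]>.015)]
    if len(q): print(round(x,2),len(q),np.percentile(q[:,2],[2,50,98]))
save("a1",np.hstack([p[120:400,200:420]]))
```

```text
4.5 [ 0.4591 -0.3218  0.0804] [ 0.0061 -0.4754 -1.7148] [ 0.0145  0.2501 -0.0436] 0.24437994250989828
0.42 201 [0.0728 0.1724 0.2956]
0.45 933 [0.0825 0.2277 0.3117]
0.48 1017 [0.0763 0.2327 0.309 ]
0.51 304 [0.0459 0.0707 0.0804]
0.54 416 [0.045  0.0657 0.0866]
0.57 419 [0.0441 0.05   0.0734]
0.6 368 [0.0434 0.0475 0.0681]
0.63 205 [0.0425 0.045  0.0537]
```

View pics/a1.png

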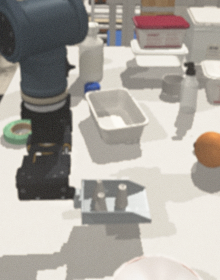

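Lift is good (opening 21 mm, about 1.6° droop). Now I carry it towards the tub, turn it and lower it so the mouth is over the tub.

Request:
drive_tool --commands '[{"dx":-0.15,"dy":-0.5,"dz":0.2,"wx":0,"wy":0,"wz":0,"grip":0},{"dx":-0.35,"dy":-0.7,"dz":0.5,"wx":0,"wy":0,"wz":0,"grip":0},{"dx":-0.55,"dy":-0.7,"dz":0.8,"wx":0,"wy":0,"wz":0,"grip":0},{"dx":-0.6,"dy":-0.5,"dz":0.9,"wx":0,"wy":0,"wz":0,"grip":0},{"dx":-0.6,"dy":-0.3,"dz":0.9,"wx":0,"wy":0,"wz":0,"grip":0},{"dx":-0.45,"dy":-0.2,"dz":0.7,"wx":0,"wy":0,"wz":0,"grip":0},{"dx":-0.3,"dy":-0.1,"dz":0.4,"wx":0,"wy":0,"wz":0,"grip":0},{"dx":-0.125,"dy":0,"dz":0.19,"wx":0,"wy":0,"wz":0,"grip":0}]'

```text
time_s: 5.55
position: [0.636, -0.1868, 0.1989]
tcp_rot: [[0.051, -0.001, 0.999], [-0.999, 0.0, 0.051], [-0.0, -1.0, -0.001]]
force: [-0.8, -0.4, -1.9]
opening: 0.247
```

Request:
drive_tool --commands '[{"dx":0,"dy":0,"dz":0,"wx":0,"wy":-0.05,"wz":0,"grip":0},{"dx":0,"dy":0,"dz":0,"wx":0,"wy":-0.1,"wz":0,"grip":0},{"dx":0,"dy":0,"dz":0,"wx":0,"wy":-0.1,"wz":0,"grip":0},{"dx":0,"dy":0,"dz":0,"wx":0,"wy":-0.1,"wz":0,"grip":0},{"dx":0,"dy":0,"dz":0,"wx":0,"wy":-0.1,"wz":0,"grip":0},{"dx":0,"dy":0,"dz":0,"wx":0,"wy":-0.1,"wz":0,"grip":0},{"dx":0,"dy":0,"dz":0,"wx":0,"wy":-0.1,"wz":0,"grip":0},{"dx":0,"dy":0,"dz":0,"wx":0,"wy":-0.1,"wz":0,"grip":0}]'

```text
time_s: 6.55
position: [0.6346, -0.1884, 0.1983]
tcp_rot: [[0.943, -0.002, 0.332], [-0.332, 0.0, 0.943], [-0.002, -1.0, -0.001]]
force: [0.7, -0.6, -2.8]
opening: 0.249
```

Request:
drive_tool --commands '[{"dx":0,"dy":0,"dz":0,"wx":0,"wy":-0.1,"wz":0,"grip":0},{"dx":0,"dy":0.15,"dz":0,"wx":0,"wy":-0.1,"wz":0,"grip":0},{"dx":0,"dy":0.3,"dz":0,"wx":0,"wy":-0.1,"wz":0,"grip":0},{"dx":0,"dy":0.4,"dz":0,"wx":0,"wy":-0.06,"wz":0,"grip":0},{"dx":0,"dy":0.3,"dz":0,"wx":0,"wy":-0.03,"wz":0,"grip":0},{"dx":0,"dy":0.15,"dz":0,"wx":0,"wy":0,"wz":0,"grip":0}]'

```text
time_s: 7.3
position: [0.6345, -0.1881, 0.1458]
tcp_rot: [[0.964, -0.002, -0.265], [0.265, 0.001, 0.964], [-0.002, -1.0, 0.001]]
force: [0.5, 0.6, -2.2]
opening: 0.245
```

Run:
```python
from h import *
s=bot.read_state();print(s["time_s"],s["position"],s["tcp_rot"],s["force"],s["opening"])
p,d,K,T=cap("side");p2,d2,K2,T2=cap("wrist")
P=cloud(d,K,T);Q=cloud(d2,K2,T2)
tc=np.array([.5805,.015,0]);a=np.deg2rad(15.4);R=np.array([[np.cos(a),np.sin(a),0],[-np.sin(a),np.cos(a),0],[0,0,1]])
for n,A in(("side",P),("wrist",Q)):
    q=(A.reshape(-1,3)-tc)@R.T
    k=q[(abs(q[:,0])<.07)&(q[:,1]<.05)&(q[:,1]>-.2)&(q[:,2]>.085)&(q[:,2]<.19)]
    for y in np.arange(-.19,0.04,.02):
        w=k[abs(k[:,1]-y)<.01]
        if len(w)>5: print(n,round(y,2),len(w),np.percentile(w[:,2],[2,98]),np.percentile(w[:,0],[1,99]))
o=np.zeros((400,800,3),np.uint8);o[:,:400]=p[:,150:550];o[:,400:]=p2[:,120:520];save("b1",o)
```

```text
7.3 [ 0.6345 -0.1881  0.1458] [[ 0.9642 -0.0025 -0.2652]
 [ 0.2652  0.0006  0.9642]
 [-0.0022 -1.      0.0013]] [ 0.4547  0.5899 -2.1617] 0.2450730191392093
side -0.19 19 [0.1465 0.163 ] [-0.021   0.0093]
side -0.17 50 [0.1188 0.1488] [-0.0314  0.006 ]
side -0.15 212 [0.1092 0.1373] [-0.044   0.0281]
side -0.13 153 [0.1117 0.1504] [-0.0439  0.0394]
side -0.11 79 [0.109  0.1349] [-0.0437  0.0392]
side -0.09 125 [0.1083 0.1495] [-0.0438  0.0384]
side -0.07 53 [0.1078 0.1218] [-0.0441  0.0226]
side -0.05 45 [0.1076 0.1212] [-0.0442  0.0222]
wrist -0.19 1848 [0.1448 0.1736] [-0.0203  0.0187]
wrist -0.17 1829 [0.1346 0.1505] [-0.0151  0.0134]
wrist -0.15 5356 [0.1097 0.1375] [-0.0421  0.0406]
wrist -0.13 6138 [0.1094 0.1508] [-0.0422  0.0407]
wrist -0.11 5476 [0.1085 0.1349] [-0.0423  0.041 ]
wrist -0.09 6594 [0.108  0.1472] [-0.0419  0.0407]
wrist -0.07 819 [0.1075 0.1127] [-0.0396  0.0384]
```

View pics/b1.png

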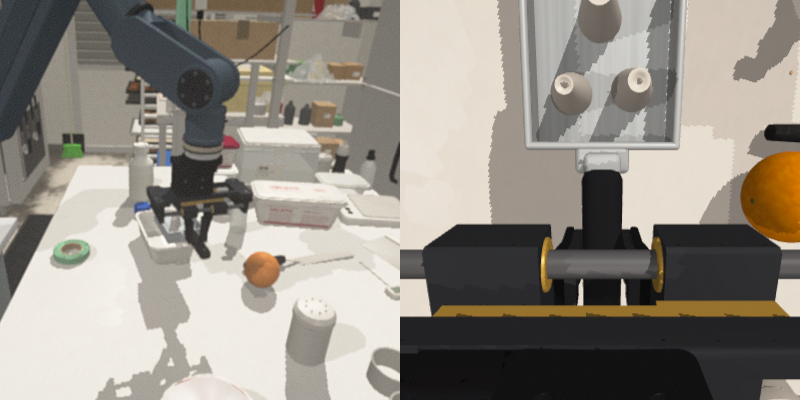

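The nozzles are still standing in the pan, and the mouth is at tub y≈-0.05, z≈0.108. I'll lower it slightly, then tip about the mouth.

Request:
drive_tool --commands '[{"dx":0,"dy":0.4,"dz":0,"wx":0,"wy":0,"wz":0,"grip":0},{"dx":0,"dy":-0.17,"dz":0.04,"wx":-0.028,"wy":0,"wz":0,"grip":0},{"dx":0,"dy":-0.34,"dz":0.085,"wx":-0.056,"wy":0,"wz":0,"grip":0},{"dx":0,"dy":-0.34,"dz":0.085,"wx":-0.056,"wy":0,"wz":0,"grip":0},{"dx":0,"dy":-0.34,"dz":0.085,"wx":-0.056,"wy":0,"wz":0,"grip":0},{"dx":0,"dy":-0.34,"dz":0.085,"wx":-0.056,"wy":0,"wz":0,"grip":0},{"dx":0,"dy":-0.34,"dz":0.085,"wx":-0.056,"wy":0,"wz":0,"grip":0},{"dx":0,"dy":-0.34,"dz":0.085,"wx":-0.056,"wy":0,"wz":0,"grip":0}]'

```text
time_s: 8.4
position: [0.6244, -0.1464, 0.2107]
tcp_rot: [[0.964, 0.145, -0.223], [0.267, -0.523, 0.81], [0.001, -0.84, -0.543]]
force: [0.5, 0.7, -1.8]
opening: 0.244
```

Request:
drive_tool --commands '[{"dx":0,"dy":-0.34,"dz":0.085,"wx":-0.056,"wy":0,"wz":0,"grip":0},{"dx":0,"dy":0,"dz":0,"wx":0,"wy":0,"wz":0,"grip":0},{"dx":0,"dy":0,"dz":0,"wx":0,"wy":0,"wz":0,"grip":0},{"dx":0,"dy":0,"dz":0,"wx":0,"wy":0,"wz":0,"grip":0},{"dx":0,"dy":0,"dz":0,"wx":0,"wy":0,"wz":0,"grip":0}]'

```text
time_s: 9.02
position: [0.6219, -0.138, 0.2202]
tcp_rot: [[0.964, 0.163, -0.21], [0.265, -0.591, 0.762], [0.0, -0.79, -0.613]]
force: [-0.4, 0.2, -1.4]
opening: 0.246
```

Run:
```python
from h import *
s=bot.read_state();print(s["time_s"],s["position"],s["tcp_rot"],s["force"],s["opening"])
p,d,K,T=cap("scene");p2,d2,K2,T2=cap("wrist")
P=cloud(d,K,T)
o=np.zeros((400,800,3),np.uint8);o[:,:400]=cv2.resize(p[150:300,250:400],(400,400));o[:,400:]=p2[:,120:520];save("c1",o)
```

```text
9.025 [ 0.6219 -0.138   0.2202] [[ 0.9641  0.1628 -0.2096]
 [ 0.2654 -0.5906  0.762 ]
 [ 0.0003 -0.7903 -0.6127]] [-0.4408  0.1773 -1.4078] 0.24648181797337756
```

View pics/c1.png

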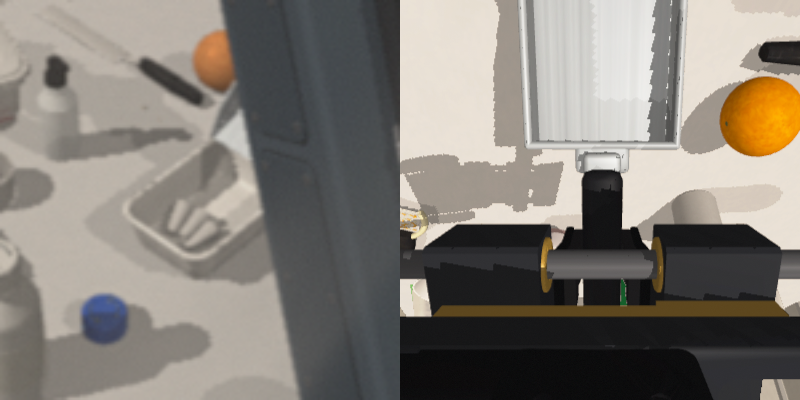

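The scene view shows the three nozzles lying in the tub near (195,222) of the crop, and the wrist view shows an empty pan. I'll level the scoop and retreat to free worktop.

Request:
drive_tool --commands '[{"dx":0,"dy":-0.1,"dz":-0.1,"wx":0.04,"wy":0,"wz":0,"grip":0},{"dx":0,"dy":0,"dz":0,"wx":0.08,"wy":0,"wz":0,"grip":0},{"dx":0,"dy":0,"dz":0,"wx":0.08,"wy":0,"wz":0,"grip":0},{"dx":0,"dy":0,"dz":0,"wx":0.08,"wy":0,"wz":0,"grip":0},{"dx":0,"dy":0,"dz":0,"wx":0.08,"wy":0,"wz":0,"grip":0},{"dx":0,"dy":0,"dz":0,"wx":0.075,"wy":0,"wz":0,"grip":0}]'

```text
time_s: 9.88
position: [0.6222, -0.1384, 0.2264]
tcp_rot: [[0.964, -0.006, -0.267], [0.267, 0.025, 0.963], [0.001, -1.0, 0.026]]
force: [-0.3, -0.2, -1.8]
opening: 0.245
```

Request:
drive_tool --commands '[{"dx":-0.3,"dy":0,"dz":-0.7,"wx":0,"wy":0,"wz":0,"grip":0},{"dx":-0.3,"dy":0.2,"dz":-0.7,"wx":0,"wy":0,"wz":0,"grip":0},{"dx":-0.3,"dy":0.5,"dz":-0.7,"wx":0,"wy":0,"wz":0,"grip":0},{"dx":-0.3,"dy":0.8,"dz":-0.7,"wx":0,"wy":0,"wz":0,"grip":0},{"dx":-0.3,"dy":0.8,"dz":-0.7,"wx":0,"wy":0,"wz":0,"grip":0},{"dx":-0.3,"dy":0.8,"dz":-0.7,"wx":0,"wy":0,"wz":0,"grip":0},{"dx":-0.07,"dy":0.6,"dz":-0.4,"wx":0,"wy":0,"wz":0,"grip":0},{"dx":0,"dy":0.3,"dz":-0.1,"wx":0,"wy":0,"wz":0,"grip":0}]'

```text
time_s: 10.88
position: [0.5983, -0.3364, 0.0596]
tcp_rot: [[0.964, -0.008, -0.265], [0.265, 0.023, 0.964], [-0.001, -1.0, 0.025]]
force: [-0.8, -0.1, -1.9]
opening: 0.246
```

Run:
```python
from h import *
s=bot.read_state();print(s["time_s"],s["position"],s["tcp_rot"],s["force"],s["opening"])
p,d,K,T=cap("wrist");Q=cloud(d,K,T).reshape(-1,3)
t=s["position"]*[1,1,0];f=np.array([-.265,.964,0]);g=np.array([.964,.265,0])
x=(Q-t)@f;y=(Q-t)@g
for a in np.arange(.03,.16,.02):
    k=(abs(x-a)<.006)&(abs(y)<.03)
    if k.sum()>5: print(round(a,2),k.sum(),np.percentile(Q[k,2],[5,50,95]))
k=(Q[:,2]<.03)&(abs(y)>.07)&(abs(x)<.2);print("table",np.percentile(Q[k,2],[5,50,95]))
```

```text
10.875 [ 0.5983 -0.3364  0.0596] [[ 0.9641 -0.0079 -0.2653]
 [ 0.2655  0.0234  0.9638]
 [-0.0014 -0.9997  0.0247]] [-0.7631 -0.0508 -1.8798] 0.2464031953841023
0.03 13085 [0.0584 0.1469 0.153 ]
0.05 1842 [-0.0005  0.052   0.0603]
0.07 1950 [0.0258 0.0269 0.028 ]
0.09 2103 [0.0258 0.0269 0.0281]
0.11 2278 [0.0258 0.027  0.0281]
0.13 2180 [0.0258 0.027  0.0282]
table [-0.0014 -0.0003  0.0008]
```

The scoop floor is level at z=0.027, so its underside is about 24 mm up. I'll lower it and release.

Request:
drive_tool --commands '[{"dx":0,"dy":0.3,"dz":0,"wx":0,"wy":0,"wz":0,"grip":0},{"dx":0,"dy":0.2,"dz":0,"wx":0,"wy":0,"wz":0,"grip":0},{"dx":0,"dy":0.08,"dz":0,"wx":0,"wy":0,"wz":0,"grip":0},{"dx":0,"dy":0,"dz":0,"wx":0,"wy":0,"wz":0,"grip":0}]'

```text
time_s: 11.42
position: [0.5991, -0.3343, 0.0384]
tcp_rot: [[0.964, -0.006, -0.267], [0.267, 0.023, 0.963], [0.0, -1.0, 0.023]]
force: [0.2, -0.3, -1.3]
opening: 0.251
```

Request:
drive_tool --commands '[{"dx":0,"dy":0,"dz":0,"wx":0,"wy":0,"wz":0,"grip":60},{"dx":0,"dy":0,"dz":0,"wx":0,"wy":0,"wz":0,"grip":60},{"dx":0,"dy":0,"dz":0,"wx":0,"wy":0,"wz":0,"grip":60},{"dx":0,"dy":0,"dz":0,"wx":0,"wy":0,"wz":0,"grip":60},{"dx":0,"dy":0,"dz":0,"wx":0,"wy":0,"wz":0,"grip":60}]'

```text
time_s: 12.05
position: [0.599, -0.3347, 0.0382]
tcp_rot: [[0.964, -0.006, -0.267], [0.267, 0.023, 0.963], [0.0, -1.0, 0.024]]
force: [-0.3, -0.1, 0.4]
opening: 0.665
```

Request:
drive_tool --commands '[{"dx":0,"dy":-0.5,"dz":0,"wx":0,"wy":0,"wz":0,"grip":70},{"dx":0,"dy":-1,"dz":0,"wx":-0.015,"wy":0,"wz":0,"grip":87},{"dx":0,"dy":-1,"dz":0,"wx":0,"wy":0,"wz":0,"grip":87},{"dx":0,"dy":-1,"dz":0,"wx":0,"wy":0,"wz":0,"grip":87},{"dx":0,"dy":-1,"dz":0.3,"wx":0,"wy":0,"wz":0,"grip":87},{"dx":0.1,"dy":-1,"dz":0.6,"wx":0,"wy":0,"wz":0,"grip":87},{"dx":0.1,"dy":-1,"dz":1,"wx":0,"wy":0,"wz":0,"grip":87},{"dx":0.15,"dy":0,"dz":1,"wx":0,"wy":0,"wz":0,"grip":87}]'

```text
time_s: 13.05
position: [0.5837, -0.2208, 0.3043]
tcp_rot: [[0.964, 0.01, -0.266], [0.266, -0.005, 0.964], [0.008, -1.0, -0.008]]
force: [0.2, 0.3, -1.8]
opening: 0.999
```

Request:
drive_tool --commands '[{"dx":0.15,"dy":0,"dz":1,"wx":0,"wy":0,"wz":0,"grip":87},{"dx":0.15,"dy":0,"dz":1,"wx":0,"wy":0,"wz":0,"grip":87},{"dx":0.15,"dy":0,"dz":1,"wx":0,"wy":0,"wz":0,"grip":87},{"dx":0.15,"dy":0,"dz":1,"wx":0,"wy":0,"wz":0,"grip":87},{"dx":0.15,"dy":0,"dz":1,"wx":0,"wy":0,"wz":0,"grip":87},{"dx":0.15,"dy":0,"dz":1,"wx":0,"wy":0,"wz":0,"grip":87},{"dx":0.15,"dy":0,"dz":1,"wx":0,"wy":0,"wz":0,"grip":87},{"dx":0.15,"dy":0,"dz":1,"wx":0,"wy":0,"wz":0,"grip":87}]'

```text
time_s: 14.05
position: [0.5425, 0.102, 0.2998]
tcp_rot: [[0.964, 0.002, -0.267], [0.267, -0.0, 0.964], [0.002, -1.0, -0.001]]
force: [0.3, -0.1, 0.2]
opening: 0.998
```

Request:
drive_tool --commands '[{"dx":0.15,"dy":0,"dz":1,"wx":0,"wy":0,"wz":0,"grip":87},{"dx":0.15,"dy":0,"dz":1,"wx":0,"wy":0,"wz":0,"grip":87},{"dx":0.15,"dy":0,"dz":1,"wx":0,"wy":0,"wz":0,"grip":87},{"dx":0.15,"dy":0,"dz":0.7,"wx":0,"wy":0,"wz":0,"grip":87},{"dx":0,"dy":0,"dz":0.3,"wx":0,"wy":0,"wz":0,"grip":87},{"dx":0,"dy":0,"dz":0,"wx":0,"wy":0,"wz":0,"grip":87}]'

```text
time_s: 14.8
position: [0.5228, 0.2614, 0.2989]
tcp_rot: [[0.963, 0.001, -0.268], [0.268, -0.0, 0.963], [0.001, -1.0, -0.001]]
force: [0.6, -0.0, -0.6]
opening: 0.999
```

```bash
cat > capm.py <<'E'
from h import *
s=bot.read_state();print(s["time_s"],s["position"],s["tcp_rot"],s["force"],s["joint_positions"])
p,d,K,T=cap("wrist");Q=cloud(d,K,T)
m=((Q[...,2]>.172)&(Q[...,2]<.192)&(abs(Q[...,0]-.507)<.05)&(abs(Q[...,1]-.31)<.05)).astype(np.uint8)
n,l,st,c=cv2.connectedComponentsWithStats(m);i=1+np.argmax(st[1:,4]);q=Q[l==i]
top=q[abs(q[:,2]-np.median(q[:,2]))<.004]
print("captop",len(top),np.median(top[:,2]),cv2.minEnclosingCircle((top[:,:2]*1000).astype(np.float32)),np.percentile(top,[1,99],axis=0).mean(0),st[i])
E
python3 - <<'E'
from capm import *
save("w3",p)
p,d,K,T=cap("side");P=cloud(d,K,T);q=P.reshape(-1,3)
g=np.array([.599,-.335]);f=np.array([-.265,.964]);gl=np.array([.964,.265])
x=(q[:,:2]-g)@f;y=(q[:,:2]-g)@gl
for a in (-.04,-.02,0,.02,.06,.1,.14):
    k=(abs(x-a)<.008)&(abs(y)<.012)&(q[:,2]>-.01)&(q[:,2]<.08);print(a,k.sum(),np.percentile(q[k,2],[10,90]) if k.sum() else "")
E
```

```text
14.8 [0.5228 0.2614 0.2989] [[ 0.9634  0.0007 -0.2681]
 [ 0.2681 -0.0003  0.9634]
 [ 0.0006 -1.     -0.0005]] [ 0.6173 -0.0371 -0.5859] [15.6347 22.6427 82.7449 -0.0308 74.5778  0.0924]
captop 2316 0.18169515561436134 ((507.9575500488281, 308.5590515136719), 24.454256057739258) [0.5079 0.3088 0.1813] [ 292  114   54   56 2320]
-0.04 202 [-0.0012  0.0408]
-0.02 141 [-0.0008  0.041 ]
0 139 [-0.0007  0.0411]
0.02 125 [-0.0004  0.0411]
0.06 4 [0.0271 0.0286]
0.1 67 [0.0013 0.0038]
0.14 59 [0.0015 0.0035]
```

View pics/w3.png

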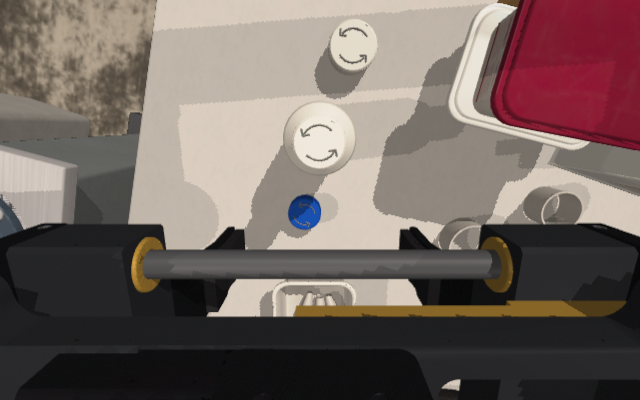

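Cap confirmed: centre (0.508,0.3087), top z 0.1815, radius 24.4 mm, at pixel (319,142). The scoop lies flat (handle top 0.041). The look-alikes are at (352,45) and (305,212). I'll go over the cap, descend and grip.

Request:
drive_tool --commands '[{"dx":-0.04,"dy":0,"dz":0.7,"wx":0,"wy":0,"wz":0,"grip":87},{"dx":0,"dy":0.5,"dz":0.54,"wx":0,"wy":0,"wz":0,"grip":87},{"dx":0,"dy":0.8,"dz":0,"wx":0,"wy":0,"wz":0,"grip":87},{"dx":0,"dy":0.8,"dz":0,"wx":0,"wy":0,"wz":0,"grip":87},{"dx":0,"dy":0.5,"dz":0,"wx":0,"wy":0,"wz":0,"grip":87},{"dx":0,"dy":0,"dz":0,"wx":0,"wy":0,"wz":0,"grip":87}]'

```text
time_s: 15.65
position: [0.5077, 0.307, 0.1926]
tcp_rot: [[0.964, -0.004, -0.265], [0.265, -0.002, 0.964], [-0.004, -1.0, -0.001]]
force: [0.6, 0.2, 0.8]
opening: 0.996
```

Run:
```python
from capm import *
```

```text
15.65 [0.5077 0.307  0.1926] [[ 0.9642 -0.004  -0.2653]
 [ 0.2653 -0.0018  0.9642]
 [-0.0044 -1.     -0.0007]] [0.6275 0.1958 0.7931] [20.3869 29.9954 88.425  -0.0213 61.832   5.0126]
captop 3641 0.18168669762860443 ((508.1620178222656, 308.7427673339844), 24.466476440429688) [0.5078 0.3146 0.1809] [ 281  192   82   57 3796]
```

Request:
drive_tool --commands '[{"dx":0,"dy":0.25,"dz":0.04,"wx":0,"wy":0,"wz":0,"grip":70},{"dx":0,"dy":0.165,"dz":0,"wx":0,"wy":0,"wz":0,"grip":60},{"dx":0,"dy":0,"dz":0,"wx":0,"wy":0,"wz":0,"grip":52},{"dx":0,"dy":0,"dz":0,"wx":0,"wy":0,"wz":0,"grip":40},{"dx":0,"dy":0,"dz":0,"wx":0,"wy":0,"wz":0,"grip":0},{"dx":0,"dy":0,"dz":0,"wx":0,"wy":0,"wz":0,"grip":0},{"dx":0,"dy":0,"dz":0,"wx":0,"wy":0,"wz":0,"grip":0},{"dx":0,"dy":0,"dz":0,"wx":0,"wy":0,"wz":0,"grip":0}]'

```text
time_s: 16.7
position: [0.5078, 0.3103, 0.1779]
tcp_rot: [[0.964, -0.0, -0.267], [0.267, 0.0, 0.964], [-0.0, -1.0, 0.0]]
force: [-1.9, -0.0, 3.7]
opening: 0.539
```

Request:
drive_tool --commands '[{"dx":0,"dy":0,"dz":0,"wx":0,"wy":0,"wz":0,"grip":0},{"dx":0,"dy":0.04,"dz":0,"wx":0,"wy":0,"wz":0,"grip":0},{"dx":0,"dy":0.03,"dz":0,"wx":0,"wy":0,"wz":0,"grip":0},{"dx":0,"dy":0,"dz":0,"wx":0,"wy":0,"wz":0,"grip":0}]'

```text
time_s: 17.2
position: [0.5083, 0.3104, 0.1755]
tcp_rot: [[0.964, 0.001, -0.267], [0.267, 0.0, 0.964], [0.001, -1.0, 0.0]]
force: [-3.2, -1.0, 7.1]
opening: 0.538
```

Request:
drive_tool --commands '[{"dx":0,"dy":0.04,"dz":0,"wx":0,"wy":0,"wz":0,"grip":0},{"dx":0,"dy":0.03,"dz":0,"wx":0,"wy":0,"wz":0,"grip":0},{"dx":0,"dy":0,"dz":0,"wx":0,"wy":0,"wz":0,"grip":0}]'

```text
time_s: 17.58
position: [0.5087, 0.3106, 0.1739]
tcp_rot: [[0.964, 0.002, -0.267], [0.267, 0.001, 0.964], [0.003, -1.0, 0.0]]
force: [-3.2, -1.1, 12.2]
opening: 0.544
```

Request:
drive_tool --commands '[{"dx":0,"dy":0.03,"dz":0,"wx":0,"wy":0,"wz":0,"grip":0},{"dx":0,"dy":0,"dz":0,"wx":0,"wy":0,"wz":0,"grip":0},{"dx":0,"dy":0,"dz":0,"wx":0,"wy":0,"wz":0,"grip":0}]'

```text
time_s: 17.95
position: [0.509, 0.3107, 0.1739]
tcp_rot: [[0.964, 0.004, -0.267], [0.267, 0.001, 0.964], [0.004, -1.0, 0.0]]
force: [-5.4, -1.4, 18.2]
opening: 0.54
```

The cap is at the end of its travel (18 N, z no longer falling). I'll twist it anticlockwise 60°.

Request:
drive_tool --commands '[{"dx":0,"dy":0,"dz":0,"wx":0,"wy":-0.083,"wz":0,"grip":0},{"dx":0,"dy":0,"dz":0,"wx":0,"wy":-0.083,"wz":0,"grip":0},{"dx":0,"dy":0,"dz":0,"wx":0,"wy":-0.083,"wz":0,"grip":0},{"dx":0,"dy":0,"dz":0,"wx":0,"wy":-0.083,"wz":0,"grip":0},{"dx":0,"dy":0,"dz":0,"wx":0,"wy":-0.083,"wz":0,"grip":0},{"dx":0,"dy":0,"dz":0,"wx":0,"wy":-0.083,"wz":0,"grip":0},{"dx":0,"dy":0,"dz":0,"wx":0,"wy":-0.083,"wz":0,"grip":0},{"dx":0,"dy":0,"dz":0,"wx":0,"wy":-0.083,"wz":0,"grip":0}]'

```text
time_s: 18.95
position: [0.5093, 0.3109, 0.1739]
tcp_rot: [[0.251, 0.004, -0.968], [0.968, 0.002, 0.251], [0.003, -1.0, -0.004]]
force: [-3.7, -1.4, 16.9]
opening: 0.541
```

Run:
```python
from h import *
s=bot.read_state();print(s["time_s"],s["position"],s["tcp_rot"],s["force"],s["moment"],s["opening"])
p,d,K,T=cap("wrist");save("w4",p)
```

```text
18.95 [0.5093 0.3109 0.1739] [[ 0.2509  0.0041 -0.968 ]
 [ 0.968   0.0017  0.2509]
 [ 0.0027 -1.     -0.0035]] [-3.6993 -1.4296 16.8774] [-0.1855  0.7182 -0.0631] 0.5410000192820541
```

Request:
drive_tool --commands '[{"dx":0,"dy":-0.08,"dz":0,"wx":0,"wy":0,"wz":0,"grip":0},{"dx":0,"dy":-0.08,"dz":0,"wx":0,"wy":0,"wz":0,"grip":0},{"dx":0,"dy":-0.08,"dz":0,"wx":0,"wy":0,"wz":0,"grip":0},{"dx":0,"dy":0,"dz":0,"wx":0,"wy":0,"wz":0,"grip":0}]'

```text
time_s: 19.5
position: [0.5077, 0.3099, 0.1798]
tcp_rot: [[0.255, -0.001, -0.967], [0.967, -0.001, 0.255], [-0.001, -1.0, 0.001]]
force: [-0.5, -0.2, 0.4]
opening: 0.538
```

Request:
drive_tool --commands '[{"dx":0,"dy":-0.12,"dz":0,"wx":0,"wy":0,"wz":0,"grip":0},{"dx":0,"dy":-0.12,"dz":0,"wx":0,"wy":0,"wz":0,"grip":0},{"dx":0,"dy":0,"dz":0,"wx":0,"wy":0,"wz":0,"grip":0},{"dx":0,"dy":0,"dz":0,"wx":0,"wy":0,"wz":0,"grip":0}]'

```text
time_s: 20.0
position: [0.5084, 0.3104, 0.1904]
tcp_rot: [[0.255, 0.001, -0.967], [0.967, 0.0, 0.255], [0.001, -1.0, -0.001]]
force: [-0.9, 0.1, 1.5]
opening: 0.54
```

Run:
```python
from h import *
s=bot.read_state();print(s["position"],s["force"],s["opening"])
p,d,K,T=cap("side");P=cloud(d,K,T)[100:215,260:325].reshape(-1,3)
k=P[(P[:,1]>.2)&(P[:,1]<.4)&(abs(P[:,0]-.508)<.06)&(P[:,2]<.25)]
print("lowest bottle z",np.percentile(k[:,2],[1]))
for z in np.arange(.10,.22,.006):
    w=k[abs(k[:,2]-z)<.003]
    if len(w): print(round(z,3),len(w),w[:,0].min().round(3),w[:,0].max().round(3),w[:,1].min().round(3))
```

```text
[0.5084 0.3104 0.1904] [-0.9217  0.1107  1.4586] 0.5399222041086086
lowest bottle z [-0.0022]
0.1 44 0.471 0.547 0.264
0.106 45 0.471 0.547 0.266
0.112 44 0.471 0.547 0.266
0.118 48 0.471 0.547 0.266
0.124 53 0.471 0.544 0.265
0.13 65 0.471 0.543 0.268
0.136 54 0.48 0.537 0.276
0.142 33 0.486 0.528 0.279
0.148 30 0.49 0.524 0.286
0.154 18 0.49 0.521 0.293
0.16 16 0.49 0.522 0.29
0.166 16 0.49 0.528 0.287
0.172 28 0.487 0.534 0.282
0.178 28 0.487 0.534 0.284
0.184 30 0.487 0.534 0.282
0.19 28 0.487 0.534 0.275
0.196 49 0.487 0.531 0.275
0.202 28 0.491 0.527 0.272
0.208 23 0.491 0.527 0.276
0.214 26 0.492 0.527 0.271
```

The cap has come free: the bare neck now shows between z 0.15 and 0.165, and the bottle has not lifted. I'll raise the cap to about 70 mm above the rim.

Request:
drive_tool --commands '[{"dx":0,"dy":-0.2,"dz":0,"wx":0,"wy":0,"wz":0,"grip":0},{"dx":0,"dy":-0.3,"dz":0,"wx":0,"wy":0,"wz":0,"grip":0},{"dx":0,"dy":-0.4,"dz":0,"wx":0,"wy":0,"wz":0,"grip":0},{"dx":0,"dy":-0.4,"dz":0,"wx":0,"wy":0,"wz":0,"grip":0},{"dx":0,"dy":-0.2,"dz":0,"wx":0,"wy":0,"wz":0,"grip":0},{"dx":0,"dy":0,"dz":0,"wx":0,"wy":0,"wz":0,"grip":0},{"dx":0,"dy":0,"dz":0,"wx":0,"wy":0,"wz":0,"grip":0},{"dx":0,"dy":0,"dz":0,"wx":0,"wy":0,"wz":0,"grip":0}]'

```text
time_s: 21.05
position: [0.5076, 0.31, 0.2493]
tcp_rot: [[0.255, -0.001, -0.967], [0.967, -0.001, 0.255], [-0.001, -1.0, 0.001]]
force: [-0.3, -0.8, -0.0]
opening: 0.536
```

Run:
```python
from h import *
s=bot.read_state();print(s["time_s"],s["position"],s["force"],s["opening"])
p,d,K,T=cap("side");p2,d2,K2,T2=cap("scene")
P=cloud(d,K,T)[80:215,260:325].reshape(-1,3)
k=P[(P[:,1]>.2)&(P[:,1]<.4)&(abs(P[:,0]-.508)<.06)&(P[:,2]<.28)]
for z in (.06,.1,.15,.16,.172,.178,.19,.21,.23,.235,.24,.25):
    w=k[abs(k[:,2]-z)<.004]
    if len(w): print(z,len(w),w[:,0].min().round(3),w[:,0].max().round(3),w[:,1].min().round(3))
A=cloud(d2,K2,T2);q=A.reshape(-1,3);q=q[(q[:,2]>.166)&(q[:,2]<.18)&(abs(q[:,0]-.508)<.04)&(abs(q[:,1]-.31)<.04)]
print("rim scene",len(q),q.mean(0) if len(q) else "")
q=A.reshape(-1,3);q=q[(q[:,2]>.05)&(q[:,2]<.064)&(abs(q[:,0]-.58)<.12)&(abs(q[:,1]-.015)<.13)]
print("tub",cv2.minAreaRect((q[:,:2]*1000).astype(np.float32)))
o=np.zeros((600,800,3),np.uint8);o[:300,:480]=p[80:380,150:630];o[300:,:480]=cv2.resize(p2[150:320,170:442],(480,300))
o[:300,480:]=cv2.resize(p[100:210,240:358],(320,300));o[300:600,480:]=cv2.resize(p2[190:260,285:360],(320,300));save("f1",o)
```

```text
21.05 [0.5076 0.31   0.2493] [-0.344  -0.8308 -0.0362] 0.5364160844338556
0.06 54 0.47 0.547 0.266
0.1 60 0.471 0.547 0.265
0.15 25 0.493 0.525 0.292
0.16 25 0.49 0.522 0.286
0.172 33 0.496 0.521 0.29
0.178 2 0.496 0.497 0.298
0.23 36 0.488 0.533 0.283
0.235 41 0.488 0.533 0.28
0.24 38 0.488 0.533 0.283
0.25 57 0.488 0.533 0.275
rim scene 99 [0.5051 0.3111 0.1713]
tub ((578.8961181640625, 21.20611572265625), (126.3644027709961, 186.31959533691406), 15.320416450500488)
```

View pics/f1.png

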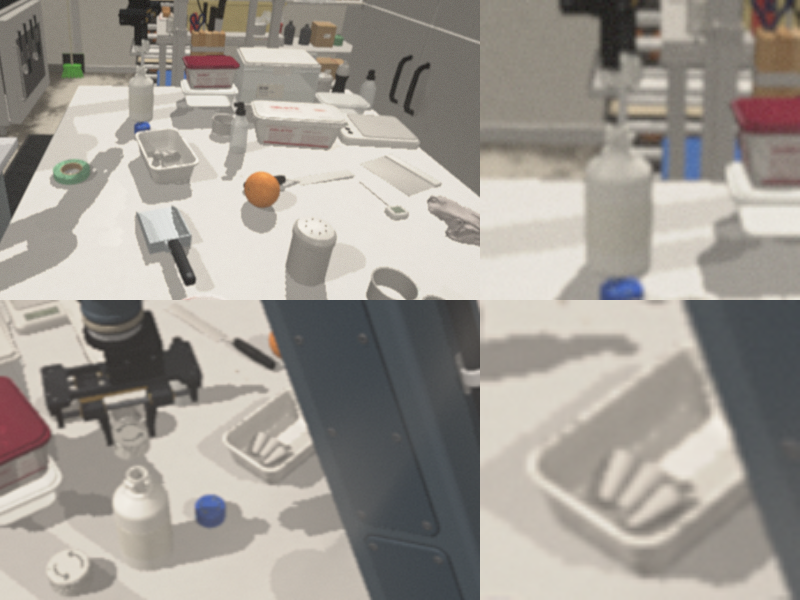

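The final view shows the bottle open and upright, with the cap held straight above its mouth and about 70 mm clear. The three nozzles lie in the tub, and the scoop lies flat, well clear of it. The bystanders look unmoved. Handing in.

Run:
```python
from h import *
print(workorder.hand_in())
s=bot.read_state();print(s["time_s"],s["position"],s["opening"])
```

```text
the job is handed in; nothing more can be done
None
the job is handed in; nothing more can be done
```

The job is done and handed in at about 21 s on the robot's clock, well under the 64 s limit. I tipped the three nozzles into the tub and set the scoop down flat. Then I pressed the cap down, turned it 60° anticlockwise and lifted it off.

**Last checks (side and scene cameras):**
- **Nozzles:** all three lie in the tub.
- **Scoop:** it was flat, let go and well clear of the tub (handle top at 41 mm, pan floor at 3 mm; measured just after I let it go).
- **Bottle:** it stands upright with its rim at about 0.173 m, unchanged.
- **Cap:** it is held with the fingers at about 47 mm opening, its centre about 70 mm above the rim and within a few mm of its axis.
- **Bystanders:** the orange and mister look unmoved in the pictures. I didn't measure them or positively identify the cutter, but the arm didn't go near any of the round metal rings on the worktop.

**Disagreements:**
- **Push force:** it reached about 18 N, more than the 10 N needed to bottom the liner. The cap stopped at the end of its travel and the bottle stayed put.
- **Tub position:** the last fit differs by about 5 mm from the first. In that view the arm partly hides the tub, so this is probably not a real shift.
- **Liner value:** I couldn't read it directly. I judged the press from the force and from the cap no longer going down.

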